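# Size an unmarked endpin jack in the hole gauge

### The arm

A 6-joint arm with a two-finger parallel gripper is mounted at the origin on the work surface. World frame = base frame: x ahead of the robot, y to its left, z up, the work surface at z = 0. Lengths are in mm, angles in degrees, forces in N, time in s.
With the tool pointing down it reaches from about 275 to 825 mm from the base axis. Payload 4.9 kg.
Tool frame: the origin (TCP) lies at the very end of the fingers, on their centre line; the grasp point (between the pads) lies 19 mm behind it; z points along the fingers, y is the line along which they close (so a half turn about z gives the same grasp; the last joint's range is limited). The gripper opens to 85 mm and grips with 20 to 120 N. Pads are 22 mm wide; open, the fingers measure 114 mm over their backs; the gripper's body (76 mm by 85 mm) begins 54 mm behind the grasp point. The pads swing forward as they close: fully open they stand 13 mm farther back than shut.
Start: joints at [-73.293, 18.69, -11.035, 60.275, 0, 82.311], TCP at [227.191, -500.902, 231.281] pointing down, gripper open.
Joint ranges: [-152.03, 152.03], [-55.5, 102.48], [-74.3, 77.21], [-110.64, 120.58], [-84.22, 78.4], [-180, 180]. Speed limits (degrees/s): [147.25, 147.25, 180, 180, 180, 180].

### API

Orientations are given as [roll, pitch, yaw] about the fixed x, y, z axes, in that order (R = Rz(yaw) Ry(pitch) Rx(roll)).
In Python, from bench import robot gives the robot as it stands. The module is installed in compiled form; this text tells all that it offers. Calls block until the motion is done:
- robot.move_pose(position, orientation): joint-space move of the TCP to a pose.
- robot.move_l(position, rot=None, velocity=150, max_force=None): straight line of the TCP; rot=None keeps the orientation; velocity is the mean speed in mm/s. With max_force (N) it stops when the force on the tool has changed by that much, and returns True; else False.
- robot.set_joints(angles): joint-space move.
- robot.set_gripper(opening, squeeze=None): finger opening in mm; squeeze is the grip in N (None keeps the last); returns when the fingers have stopped.
- robot.hold(seconds).
- robot.solve_ik(position, orientation): joint angles nearest the present ones, or None.
- robot.get_obs(): the state.
- robot.snapshot(name): name is "side" or "top" or "wrist"; returns the picture (480x640x3 uint8, blue, green, red); there is no depth.
- robot.camera_params(name): a dict with "K" (3x3 intrinsics, pixels), "pose" (4x4, takes a point from camera to world coordinates); the wrist camera has in their place "T_tool_cam" (4x4, takes a point from camera to tool coordinates, whose origin is the TCP and whose axes are the flange's). Camera axes: x right, y up, looking along -z (the intrinsics and any distortion apply to the point x, -y, -z); pixel columns grow to the right and rows downward; lengths in mm; the calibration is good to about 2 mm. The wrist camera is an equidistant fisheye: a pixel r from the principal point sees the ray r / f radians off the axis. A picture is of the moment at which its call begins: read the wrist's pose just before it. camera_params takes no time and is no camera call.
A pose or a line that the arm cannot do raises robot.MotionError and nothing moves.
- robot.hand_in(): hands the job in, once; it reports no verdict.
The state is a dict: "t": time; "joints": joint angles; "joint_vel": joint speeds; "tau": joint torques, N m; "tool_pos": TCP position; "tcp_rot": TCP orientation; "wrist_force": force on the tool from outside, world axes, zero at the start; "ft_torque": the same for the moment, N m; "gripper_width": finger opening in mm.
Only numpy, scipy, OpenCV 4.12 (cv2) and the standard library are available. Lean on these libraries where they do the work, as an engineer would, in place of code of your own. Each camera call takes 0.05 s, during which the arm holds its last target. There are 200 camera calls.

### The job

Find which hole the endpin jack standing on the cork coaster needs: try its barrel upright in the aluminium hole gauge, starting with the smallest hole and going up one hole at a time, pressing only gently, until it goes in. Leave it standing fully home in the first hole that takes it, let go of it, and leave the two jacks in the tray and the other tools where they are.

Things in the scene. Friction and masses are not known exactly. Their poses are not given: they have to be found in the camera images.
- jack_a_cap (a point): centre of the cap of brass endpin jack A, 50 mm tall, about 60 g: plain barrel below (30 mm long), cap above to grip (26 mm diameter, 20 mm tall). Point on the axis, 40 mm above the barrel's foot, 10 mm below the top; z along the axis, up. The three jacks look alike; barrels are 13, 16 and 19 mm in diameter, not to be told by eye. One stands on the coaster, two in the tray
- jack_b_cap (a point): centre of the cap of brass endpin jack B, 50 mm tall, about 60 g: plain barrel below (30 mm long), cap above to grip (26 mm diameter, 20 mm tall). Point on the axis, 40 mm above the barrel's foot, 10 mm below the top; z along the axis, up. The three jacks look alike; barrels are 13, 16 and 19 mm in diameter, not to be told by eye. One stands on the coaster, two in the tray
- jack_c_cap (a point): centre of the cap of brass endpin jack C, 50 mm tall, about 60 g: plain barrel below (30 mm long), cap above to grip (26 mm diameter, 20 mm tall). Point on the axis, 40 mm above the barrel's foot, 10 mm below the top; z along the axis, up. The three jacks look alike; barrels are 13, 16 and 19 mm in diameter, not to be told by eye. One stands on the coaster, two in the tray
- hole1 (a point): centre of the mouth of the gauge's first (smallest) hole, on the block's top, 30 mm above the bench; round, vertical, blind, 11 mm bore, 14 mm deep, 1 mm chamfer at the mouth; 1 small red dot beside it. A jack belongs in the hole 1 mm wider than its barrel; the next smaller hole is 2 mm narrower than the barrel
- hole2 (a point): centre of the mouth of the gauge's second hole, on the block's top, 30 mm above the bench; round, vertical, blind, 14 mm bore, 14 mm deep, 1 mm chamfer at the mouth; 2 small red dots beside it. A jack belongs in the hole 1 mm wider than its barrel; the next smaller hole is 2 mm narrower than the barrel
- hole3 (a point): centre of the mouth of the gauge's third hole, on the block's top, 30 mm above the bench; round, vertical, blind, 17 mm bore, 14 mm deep, 1 mm chamfer at the mouth; 3 small red dots beside it. A jack belongs in the hole 1 mm wider than its barrel; the next smaller hole is 2 mm narrower than the barrel
- hole4 (a point): centre of the mouth of the gauge's fourth (largest) hole, on the block's top, 30 mm above the bench; round, vertical, blind, 20 mm bore, 14 mm deep, 1 mm chamfer at the mouth; 4 small red dots beside it. A jack belongs in the hole 1 mm wider than its barrel; the next smaller hole is 2 mm narrower than the barrel
- gauge: aluminium hole gauge, a block 50 x 170 x 30 mm (its own x, y, z) fixed to the flap; origin at the centre of its underside; four holes 40 mm apart in a row along its y axis, the smallest at -y, the largest at +y; 1 to 4 red dots on the -x side of each. Trying a hole takes a push of a few newtons; 30 N would mark it
- coaster_top (a point): centre of the top of the round cork coaster with a thin dark rim (76 mm diameter, 5 mm thick, fixed); the jack to be sized stands on it, within about 10 mm of its centre
- tray: low dark wooden tray, 170 x 85 x 14 mm (its own x, y, z), walls 5 mm, floor 5 mm, fixed, origin at the centre of its underside; the two jacks that stay stand in it
- sanding_block_mid (a point): centre of a loose oak sanding block, 60 x 110 x 28 mm (its own x, y, z); leave alone
- fret_file_mid (a point): point on the axis of a loose steel fret file with a wooden handle lying along its y axis, 16 mm thick, 8 mm above the bench; the blade reaches 115 mm to +y and the handle 125 mm to -y of it; leave alone
- tuning_fork_mid (a point): point at the root of the prongs of a loose nickel tuning fork lying along its y axis, 24 mm wide, 7 mm thick, 3.5 mm above the bench; prongs reach 93 mm to +y, stem 44 mm to -y; leave alone
There are look-alikes about, which are no part of the job. What is shaped like the part that bears jack_c_cap but pink or turquoise is not meant.

How it is judged:
By the outcome, as a careful person would: the job done as asked, in the order asked, and still so for the second after the job is handed in, with the robot touching nothing.
It also fails if it takes over 72 s, if anything falls off the work surface, if the arm or the gripper's body presses on something with over 40 N, if the wrist force passes 120 N, or if a joint passes its speed limit or range.

## Working session

There is one attempt and no reset: what is moved stays moved. The work goes in short steps, each a Python script; the robot and the scene stay as the last script left them, time stands still between calls to the robot, and variables do not carry over. Pictures are saved under pics/ and viewed, on a budget of 10 in all, crops included, one or two more only if the job needs it, and the job is handed in when it is done.

```bash
mkdir -p pics; python3 - <<'E'
from bench import robot
import cv2,numpy as np
np.set_printoptions(precision=2,suppress=True)
for n in ["top","side"]:
    cv2.imwrite(f"pics/{n}0.png",robot.snapshot(n)); print(n,robot.camera_params(n))
print(robot.camera_params("wrist")); o=robot.get_obs(); print(o)
E
```

```text
top {'K': array([[438.64,   0.  , 321.99],
       [  0.  , 438.64, 237.49],
       [  0.  ,   0.  ,   1.  ]]), 'pose': array([[ -0.16,   0.97,  -0.2 , 403.87],
       [ -0.99,  -0.15,   0.03, -19.66],
       [ -0.  ,   0.2 ,   0.98, 932.43],
       [  0.  ,   0.  ,   0.  ,   1.  ]])}
side {'K': array([[578.24,   0.  , 321.78],
       [  0.  , 578.24, 238.01],
       [  0.  ,   0.  ,   1.  ]]), 'pose': array([[ -0.91,   0.32,  -0.27, 288.31],
       [ -0.42,  -0.71,   0.57, 537.54],
       [ -0.01,   0.63,   0.78, 854.68],
       [  0.  ,   0.  ,   0.  ,   1.  ]])}
{'K': array([[371.65,   0.  , 316.85],
       [  0.  , 371.65, 239.32],
       [  0.  ,   0.  ,   1.  ]]), 'T_tool_cam': array([[  -0.  ,    0.95,    0.32,   81.42],
       [   1.  ,    0.  ,   -0.  ,    0.48],
       [  -0.  ,    0.32,   -0.95, -142.97],
       [   0.  ,    0.  ,    0.  ,    1.  ]])}
{'t': 0.1, 'joints': array([-73.29,  18.73, -11.08,  60.28,   0.  ,  82.31]), 'joint_vel': array([ 0.03, -0.17,  0.13, -0.03, -0.03, -0.05]), 'tau': array([  0.  , -44.42,  26.3 ,   0.01,  -0.  ,  -0.  ]), 'tool_pos': array([ 227.04, -500.37,  230.58]), 'tcp_rot': array([-179.91,   -0.01,   24.4 ]), 'wrist_force': array([ 0.29, -0.09, -0.04]), 'ft_torque': array([-0.  ,  0.  ,  0.02]), 'gripper_width': 85.26758628116663}
```

View pics/top0.png

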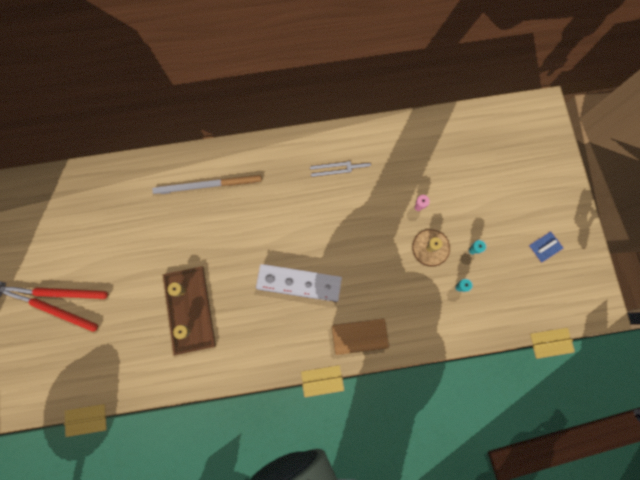

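View pics/side0.png

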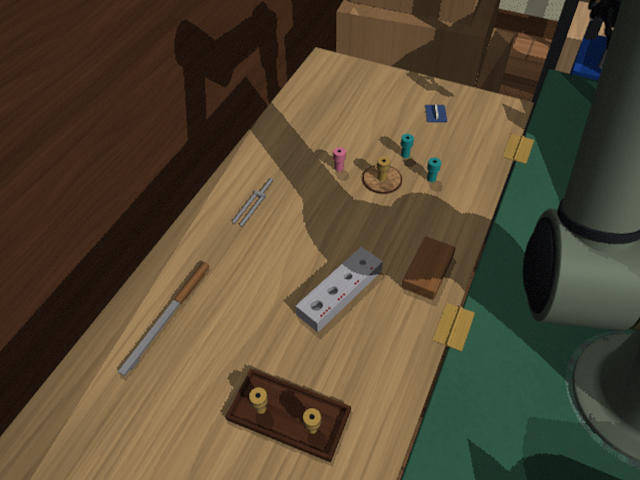

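The top view shows the gauge at about (299,283), with hole1 at (328,287) and hole4 at (270,278). The coaster jack's cap is at (436,243), and the look-alikes are at (423,201), (479,247) and (465,285). I'll cast rays for rough positions, then take wrist views from above.

```bash
cat > h.py <<'E'
from bench import robot
import cv2,numpy as np
np.set_printoptions(precision=2,suppress=True)
def ray(n,px,pose=None):
    p=robot.camera_params(n); K=p["K"]; u=(px[0]-K[0,2])/K[0,0]; v=(px[1]-K[1,2])/K[1,1]
    if n=="wrist":
        r=np.hypot(u,v); s=np.sin(r)/r if r>1e-9 else 1.
        d=np.array([u*s,-v*s,-np.cos(r)]); T=pose@p["T_tool_cam"]
    else: d=np.array([u,-v,-1.]); T=p["pose"]
    return T[:3,3],T[:3,:3]@d
def hit(n,px,z,pose=None):
    o,d=ray(n,px,pose); return o+d*(z-o[2])/d[2]
def toolpose():
    from scipy.spatial.transform import Rotation as R
    o=robot.get_obs(); T=np.eye(4); T[:3,:3]=R.from_euler("xyz",o["tcp_rot"],degrees=True).as_matrix(); T[:3,3]=o["tool_pos"]; return T
E
python3 - <<'E'
from h import *
for n,px,z in [("top",(436,243),55),("side",(383,161),55),("top",(431,247),5),("side",(382,179),5),("top",(328,287),30),("side",(362,262),30),("top",(308.5,284.5),30),("top",(289,281.5),30),("top",(270,278.5),30),("side",(317,305),30),("top",(423,201),50),("top",(479,247),50),("top",(465,285),50),("top",(361,337),28),("top",(350,167),4)]:
    p=hit(n,px,z); print(n,px,p,np.hypot(*p[:2]))
E
```

```text
top (436, 243) [ 535.7 -272.1   55. ] 600.8457377364969
side (383, 161) [ 537.17 -269.92   55.  ] 601.1725915552155
top (431, 247) [ 536.32 -274.08    5.  ] 602.2960871431868
side (382, 179) [ 535.63 -269.99    5.  ] 599.8264327340817
top (328, 287) [483.99 -41.44  30.  ] 485.76553302094027
side (362, 262) [486.98 -40.02  30.  ] 488.6200840327248
top (308.5, 284.5) [495.31  -2.66  30.  ] 495.3199634714806
top (289, 281.5) [507.68  36.07  30.  ] 508.9597689345141
top (270, 278.5) [519.92  73.9   30.  ] 525.1508481602445
side (317, 305) [521.78  73.63  30.  ] 526.9544867645841
top (423, 201) [ 628.19 -265.3    50.  ] 681.918414102018
top (479, 247) [ 514.58 -358.47   50.  ] 627.1280234552555
top (465, 285) [ 443.27 -313.15   50.  ] 542.7215290315473
top (361, 337) [374.78 -91.12  28.  ] 385.6943313611624
top (350, 167) [ 742.85 -133.04    4.  ] 754.6728021864719
```

```bash
python3 - <<'E'
from h import *
rot=[180,0,-135]; ims=[]
for nm,p in [("jack",(536.5,-271,205)),("h23",(501.5,16.5,180))]:
    robot.move_pose(p,rot); robot.hold(.3)
    T=toolpose(); im=robot.snapshot("wrist"); np.savez(f"pics/{nm}.npz",im=im,T=T); print(nm,T[:3,3],robot.get_obs()["tcp_rot"],robot.get_obs()["t"]); ims.append(im)
cv2.imwrite("pics/w1.png",cv2.resize(np.vstack(ims),(400,600),interpolation=cv2.INTER_AREA))
cv2.imwrite("pics/w1b.png",ims[1]); cv2.imwrite("pics/w1a.png",ims[0])
E
```

```text
jack [ 536.38 -271.2   205.01] [ 180.     -0.   -135.02] 2.8417
h23 [501.79  15.66 179.96] [-180.     -0.   -135.07] 4.3083
```

View pics/w1a.png

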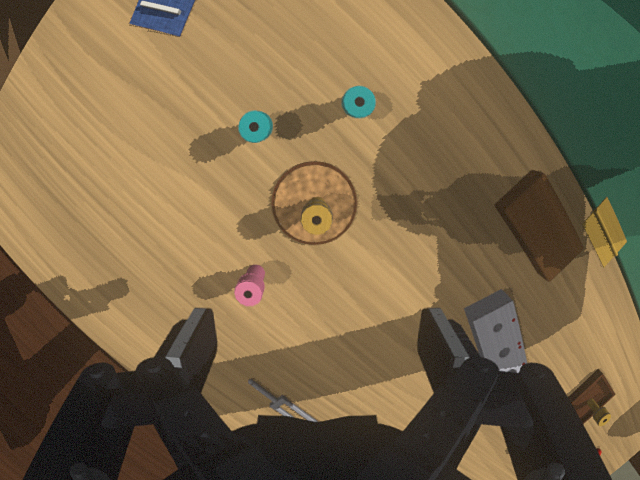

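View pics/w1b.png

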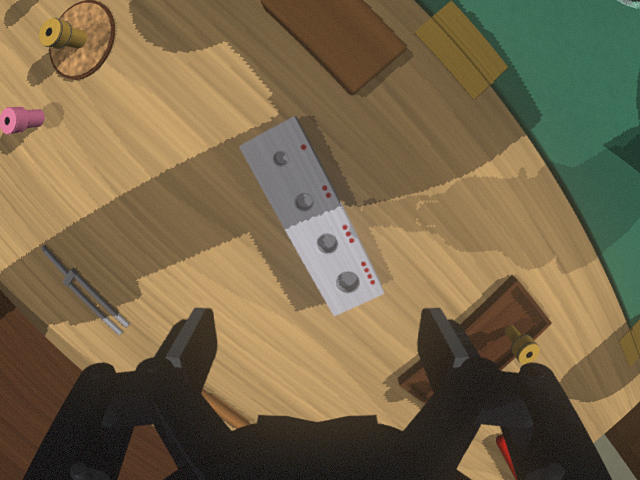

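The wrist views are clear. The cap's dark centre is near (316.5,220), and holes 1–4 are near (281,158), (305,201), (327,242) and (348,282). Next I'll grip the jack once to centre it, open, and look again from low down. That calibrates the wrist camera against the grip.

```bash
cat >> h.py <<'E'
ROT=[180,0,-135]
def shoot(nm):
    robot.hold(.3); T=toolpose(); im=robot.snapshot("wrist"); np.savez(f"pics/{nm}.npz",im=im,T=T); cv2.imwrite(f"pics/{nm}.png",im); return im,T
def cap_px(im,g,r=40):
    """centre of the brass cap's dark bore, nearest guess g"""
    x0,y0=int(g[0])-r,int(g[1])-r; c=im[y0:y0+2*r,x0:x0+2*r]; hsv=cv2.cvtColor(c,cv2.COLOR_BGR2HSV)
    m=cv2.inRange(hsv,(18,120,70),(35,255,255))
    cs,h=cv2.findContours(m,cv2.RETR_CCOMP,cv2.CHAIN_APPROX_NONE)
    out=[]
    for k,cc in enumerate(cs):
        a=cv2.contourArea(cc)
        if h[0,k,3]>=0 and a>8:
            M=cv2.moments(cc); out.append((a,M["m10"]/a+x0,M["m01"]/a+y0))
    return sorted(out,reverse=True)
E
python3 - <<'E'
from h import *
d=np.load("pics/jack.npz"); o=cap_px(d["im"],(316,220)); print(o)
p=hit("wrist",o[0][1:],55,d["T"]); print(p)
assert abs(p[0]-536.5)<5 and abs(p[1]+271)<5
robot.set_gripper(50,20)
robot.move_pose([p[0],p[1],110],ROT); robot.move_l([p[0],p[1],27],velocity=100,max_force=5); robot.hold(.2)
print(robot.get_obs()["tool_pos"],robot.get_obs()["wrist_force"])
robot.set_gripper(20,20); o=robot.get_obs(); print(o["gripper_width"],o["tool_pos"])
robot.hold(.2);g=robot.get_obs()["tool_pos"]; print(g); np.save("pics/g.npy",g)
robot.set_gripper(50,20); robot.move_l([p[0],p[1],115],velocity=100)
im,T=shoot("recheck"); print(T[:3,3],cap_px(im,(316,225),60),robot.get_obs()["t"])
E
```

```text
[(68.0, 315.9779411764706, 219.68382352941177), (16.5, 316.34343434343435, 203.63636363636363), (10.0, 310.5, 204.5), (9.0, 323.55555555555554, 205.38888888888889)]
[ 536.17 -273.07   55.  ]
[ 536.66 -273.43   27.75] [0.46 0.93 0.17]
25.12113101263924 [ 536.34 -273.16   27.35]
[ 536.33 -273.19   27.3 ]
[ 535.94 -272.92  114.5 ] [(133.0, 317.09022556390977, 263.9448621553885)] 9.3583
```

View pics/recheck.png

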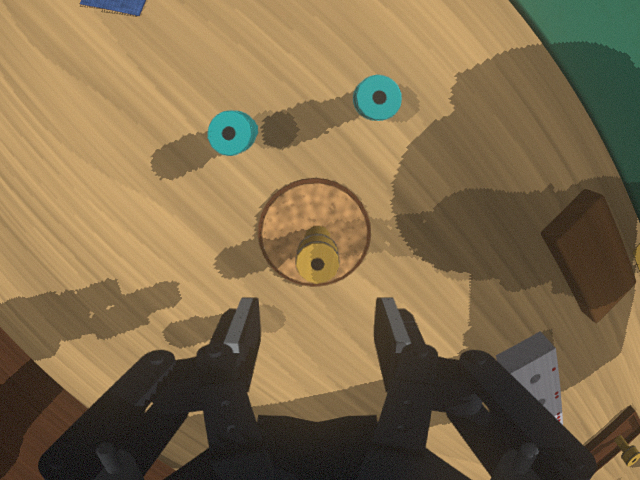

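The recheck shows the jack still upright on the coaster, with its bore at (317,264). I'll image each hole from the same height relative to its mouth, so that calibration bias cancels.

```bash
python3 - <<'E'
from h import *
d=np.load("pics/h23.npz"); ps=[hit("wrist",q,30,d["T"]) for q in [(281,158),(305,201),(327.5,242.5),(348,282)]]
for p in ps: print(p)
print(np.diff(ps,axis=0), [np.hypot(*x[:2]) for x in np.diff(ps,axis=0)])
tiles=[]
robot.move_pose([*ps[0][:2],120],ROT)
for i,p in enumerate(ps):
    robot.move_l([*p[:2],90],velocity=120); im,T=shoot(f"hole{i+1}"); print(T[:3,3],robot.get_obs()["t"])
    tiles.append(cv2.resize(im[224:304,277:357],(300,300),interpolation=cv2.INTER_CUBIC))
cv2.imwrite("pics/tiles.png",np.vstack([np.hstack(tiles[:2]),np.hstack(tiles[2:])]))
E
```

```text
[485.13 -41.53  30.  ]
[496.72  -3.55  30.  ]
[508.76  34.49  30.  ]
[521.65  73.09  30.  ]
[[11.6  37.98  0.  ]
 [12.04 38.04  0.  ]
 [12.89 38.6   0.  ]] [np.float64(39.713745086682465), np.float64(39.8973105268425), np.float64(40.69096842918232)]
[485.63 -41.72  90.58] 11.05
[496.62  -4.03  90.01] 11.8833
[508.65  34.01  90.01] 12.7167
[521.52  72.58  90.  ] 13.5583
```

View pics/tiles.png

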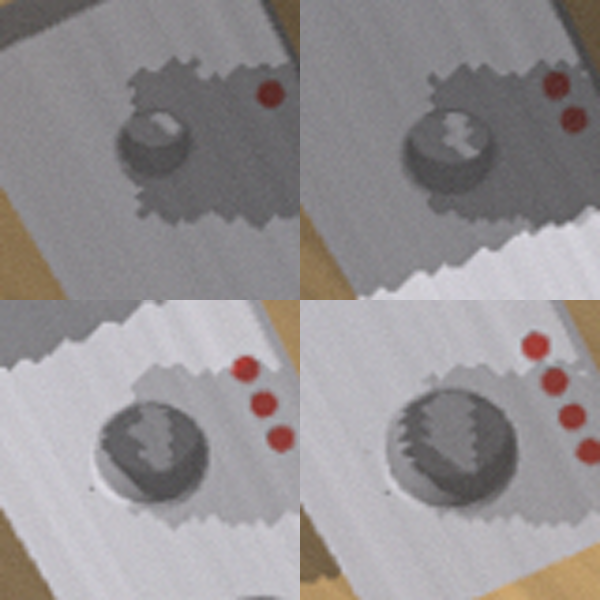

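```bash
python3 - <<'E'
from h import *
d=np.load("pics/recheck.npz"); g=np.load("pics/g.npy"); pm=hit("wrist",(317.09,263.94),55,d["T"]); c=(g-pm)[:2]; print("corr",c)
t=np.array([(154.5,144),(149.5,151),(151.5,152.5),(152,147.5)]); px=(t+.5)/3.75-.5+[277,224]
H=np.array([hit("wrist",q,30,np.load(f"pics/hole{i+1}.npz")["T"])[:2] for i,q in enumerate(px)])
k=np.array([-60,-20,20,60]); m=H.mean(0); v=(H-m).T@k; v/=np.linalg.norm(v); F=m+np.outer(k,v)
print(H,F-H,np.degrees(np.arctan2(*v[::-1])),np.linalg.norm(np.diff(H,axis=0),axis=1)); F=F+c; print(F); np.save("pics/holes.npy",F)
np.save("pics/grip.npy",[*(g[:2])])
E
```

```text
corr [-0.07 -0.42]
[[485.33 -41.85]
 [497.48  -4.02]
 [509.47  34.42]
 [521.68  72.44]] [[ 0.01 -0.09]
 [-0.04  0.21]
 [ 0.07 -0.11]
 [-0.04 -0.01]] 72.38828616798094 [39.73 40.27 39.94]
[[485.27 -42.36]
 [497.37  -4.24]
 [509.47  33.89]
 [521.58  72.01]]
```

```bash
cat > try.py <<'E'
from h import *
import sys
F=np.load("pics/holes.npy")
def attempt(i,xy=None,start=58):
    x,y=F[i] if xy is None else xy
    robot.move_l([x,y,start+12],velocity=150); robot.hold(.2); robot.move_l([x,y,start],velocity=60); robot.hold(.2)
    f0=robot.get_obs()["wrist_force"]
    s=robot.move_l([x,y,38],velocity=12,max_force=4)
    o=robot.get_obs(); print("hole",i+1,"stopped",s,o["tool_pos"],"err",o["tool_pos"][:2]-[x,y],"dF",o["wrist_force"]-f0,"w",o["gripper_width"],"t",o["t"])
    return s,o
E
python3 - <<'E'
from try_ import * if False else None
E
mv(){ :; }; mv; cp try.py tryhole.py; rm try.py
python3 - <<'E'
from tryhole import *
x,y=np.load("pics/grip.npy")
robot.move_l([*F[3],115],velocity=150); robot.set_gripper(50,20)
robot.move_pose([x,y,115],ROT); robot.move_l([x,y,27.3],velocity=100); robot.hold(.2)
robot.set_gripper(20,40); o=robot.get_obs(); print(o["gripper_width"],o["tool_pos"])
robot.move_l([x,y,115],velocity=100); robot.move_pose([*F[0],90],ROT); robot.hold(.2)
s,o=attempt(0)
if s and o["tool_pos"][2]>47: robot.move_l([*F[0],70],velocity=80); print("up",robot.get_obs()["tool_pos"])
im=robot.snapshot("side"); cv2.imwrite("pics/side1.png",cv2.resize(im[130:360,220:500],None,fx=2,fy=2))
E
```

```text
24.660509818555152 [ 536.47 -273.28   27.69]
hole 1 stopped True [485.37 -42.35  52.64] err [0.1  0.01] dF [-0.21 -0.57  5.77] w 24.987330530291175 t 20.8833
up [485.65 -42.46  70.22]  File "<stdin>", line 1
    from try_ import * if False else None
                       ^^
SyntaxError: invalid syntax
```

View pics/side1.png

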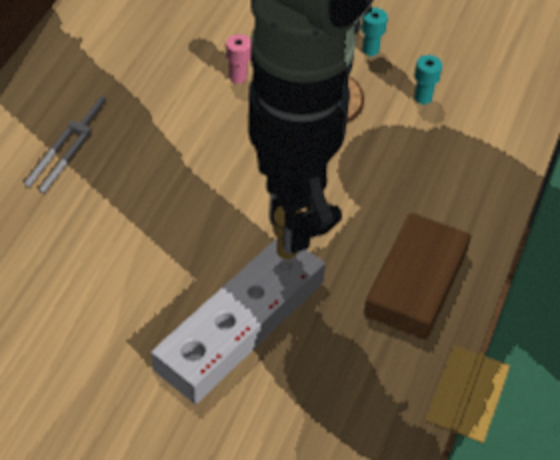

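The side view shows the jack upright in the fingers above hole 1. The barrel stopped at the mouth: TCP z was 52.6, where 52.3–52.7 was expected, with about 6 N of push. On to hole 2.

```bash
python3 - <<'E'
from tryhole import *
s,o=attempt(1)
if s and o["tool_pos"][2]>47: robot.move_l([*F[1],70],velocity=80); print("up",robot.get_obs()["tool_pos"])
E
```

```text
hole 2 stopped True [497.52  -4.2   52.63] err [0.15 0.04] dF [-0.1  -0.22  6.17] w 24.660411320014244 t 23.2
up [497.75  -4.3   70.21]
```

Hole 2 stopped it at the mouth too, with almost no sideways force. Hole 3 next.

```bash
python3 - <<'E'
from tryhole import *
s,o=attempt(2)
if s and o["tool_pos"][2]>47: robot.move_l([*F[2],70],velocity=80); print("up",robot.get_obs()["tool_pos"])
E
```

```text
hole 3 stopped True [509.71  34.03  52.43] err [0.24 0.14] dF [0.12 0.25 5.19] w 24.86938374116412 t 25.475
up [509.81  33.86  70.2 ]
```

Hole 3 stopped it at the mouth as well. Before moving on, I'll rule out a misaligned try by repeating hole 3 gently with small offsets.

```bash
python3 - <<'E'
from tryhole import *
x,y=F[2]
for dx,dy in [(1,0),(0,1),(-1,0),(0,-1)]:
    robot.move_l([x+dx,y+dy,57],velocity=60); robot.hold(.15)
    s=robot.move_l([x+dx,y+dy,38],velocity=12,max_force=4); o=robot.get_obs(); print(dx,dy,s,o["tool_pos"],o["wrist_force"],o["ft_torque"],o["t"])
    if o["tool_pos"][2]<47: break
else: robot.move_l([x,y,70],velocity=80)
E
```

```text
1 0 True [510.63  33.96  52.57] [0.11 0.63 4.85] [0.02 0.06 0.01] 27.025
0 1 True [509.65  34.92  52.39] [-0.74  0.38  4.43] [ 0.01  0.1  -0.05] 28.0917
-1 0 True [508.65  34.01  52.46] [0.14 1.01 5.1 ] [ 0.01  0.02 -0.02] 29.15
0 -1 True [509.62  33.01  52.55] [-0.92  1.17  5.46] [ 0.    0.11 -0.03] 30.2083
```

It was blocked at every offset, so the barrel is too wide for hole 3. Now hole 4.

```bash
python3 - <<'E'
from tryhole import *
s,o=attempt(3)
if s and o["tool_pos"][2]>47: robot.move_l([*F[3],70],velocity=80); print("up",robot.get_obs()["tool_pos"])
E
```

```text
hole 4 stopped True [521.7   72.11  51.37] err [0.12 0.1 ] dF [ 3.15 -0.78 -0.7 ] w 24.66083547103668 t 32.5083
up [521.8   72.01  70.31]
```

It dropped into the chamfer (z 51.4) and the wall pushed it toward +x, so it is slightly off centre. I'll follow that side force and try again.

```bash
python3 - <<'E'
from tryhole import *
p=F[3].copy()+[.7,-.2]
robot.move_l([*p,57],velocity=60); robot.hold(.2); f0=robot.get_obs()["wrist_force"]
for k in range(6):
    s=robot.move_l([*p,37.5],velocity=12,max_force=4); o=robot.get_obs(); f=o["wrist_force"]-f0; print(p-F[3],s,o["tool_pos"],f,o["ft_torque"],o["t"])
    if o["tool_pos"][2]<40: break
    z=o["tool_pos"][2]; robot.move_l([*p,z+1.5],velocity=30)
    p=p+np.clip(.2*f[:2],-.6,.6); robot.move_l([*p,z+1.5],velocity=30); robot.hold(.1)
E
```

```text
[ 0.7 -0.2] True [522.3   71.86  38.71] [-0.24  0.44  4.6 ] [-0.    0.06  0.02] 34.85
```

TCP z is 38.7. The mouth contacts were at 52.5, so this is about 14 mm deeper, on the floor of hole 4. I'll release, retract and look.

```bash
python3 - <<'E'
from tryhole import *
robot.set_gripper(50,20); robot.hold(.2)
o=robot.get_obs(); p=o["tool_pos"]; print(p,o["wrist_force"])
robot.move_l([p[0],p[1],140],velocity=80)
im,T=shoot("fin"); c=cap_px(im,(316,235),60); print(c[:2]); q=hit("wrist",c[0][1:],66,T); print(q, q[:2]+[-.07,-.42]-F[3],robot.get_obs()["wrist_force"])
robot.move_pose([400,-150,250],ROT); s=robot.snapshot("side"); t=robot.snapshot("top"); cv2.imwrite("pics/fin2.png",np.hstack([cv2.resize(s[230:480,190:440],(400,400)),cv2.resize(t[200:380,140:320],(400,400))])); print(robot.get_obs()["t"])
for n,im,g in [("side",s,(317,290)),("top",t,(270,272))]:
    c=cap_px(im,g,22); print(n,c[:2],[hit(n,k[1:],66) for k in c[:1]])
E
```

```text
[521.5   71.9   37.92] [0.07 0.11 0.34]
[(136.0, 316.14338235294116, 256.6875)]
[522.07  72.46  66.  ] [0.43 0.03] [-0.4   0.   -0.69]
38.3583
side [(16.0, 316.46875, 292.625)] [array([522.38,  72.83,  66.  ])]
top [] []
```

View pics/fin2.png

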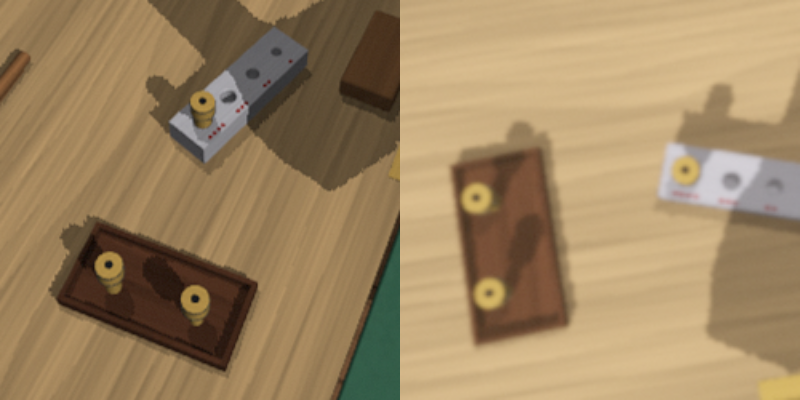

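View pics/fin.png

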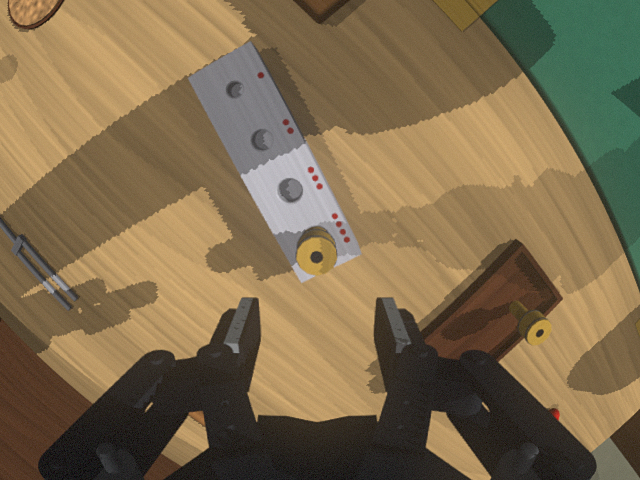

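The jack stands upright in hole 4 in both views. The wrist and side rays at cap-top height 66 mm, which is fully home, agree within 0.5 mm. The tray jacks are still in the tray. Handing in.

```bash
python3 -c "
from bench import robot
print(robot.hand_in())"
```

```text
the job is handed in; nothing more can be done
None
```

The jack from the coaster needs hole 4, the largest; I left it standing fully home there, let go of it, and handed the job in.

- **Holes 1, 2 and 3:** each stopped the barrel at the mouth, at a TCP height of about 52.5 mm and a push of roughly 4–6 N. I repeated hole 3 at four 1 mm offsets and it was blocked every time.
- **Hole 4:** the first try caught on the chamfer at 51.4 mm, with about 3 N pushing sideways. I shifted 0.7 mm that way and it slid down to 38.7 mm. That is about 14 mm below the mouth contact, which matches the hole's depth.
- **Last checks:** the wrist and side views put the cap within about 0.5 mm of each other, taking the height of a fully home jack (cap top at 66 mm), and it looks upright. The automatic cap detection found nothing in the top view, but the picture shows the jack in hole 4. The two tray jacks are still standing in the tray, I saw no sign that the other tools had moved, and the arm is clear of everything. The clock read 38.4 s.

I gripped the jack once on the coaster and let go again before the first try, to calibrate the camera.

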